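# Pack a three-piece praline box and hold its lid down in the bench press

## Robot

A 7-joint arm with a two-finger parallel gripper is mounted at the origin on the work surface; the furniture and walls round the work are solid. World frame = base frame: x ahead of the robot, y to its left, z up, the work surface at z = 0. Lengths are in m, angles in rad, forces in N, time in s.
With the tool pointing down it reaches from about 0.425 to 0.875 m from the base axis. Payload 4.7 kg.
Tool frame: the origin (TCP) lies on the centre line of the jaws, within the pads' length; the fingertips stand tcp_to_tips ahead of it and the grasp point (between the pads) lies 5 mm behind it (tcp_to_tips is the distance from the TCP to the fingertips, in m); x points along the fingers, z is the direction in which the jaws open and shut, and the axes are right-handed (so a half turn about x gives the same grasp; the last joint's range is limited). The gripper opens to 87 mm and grips with 3 to 60 N. Pads are 19 mm wide; open, the fingers measure 117 mm over their backs; the gripper's body (75 mm by 190 mm) begins 51 mm behind the grasp point.
Start: joints at [-1.229, 0.321, -0.07, 1.45, 0.023, 1.371, -0.057], TCP at [0.209, 0.615, 0.237] pointing down, gripper open.
Joint ranges: [-2.86, 2.86], [-0.3, 2.09], [-1.38, 1.24], [0.06, 2.45], [-1.56, 4.7], [0.09, 2.05], [-2.69, 2.69]. Speed limits (rad/s): [2.57, 2.57, 3.14, 3.14, 3.14, 3.14, 3.14].

## Interface

Orientations are given as a rotation vector (axis times angle).
In Python, from cell import sense, snapshot, close_job, tcp_to_tips gives the robot as it stands.
- The arm moves only by the tool carry_out, never from a script. Its argument "increments" is a list of rows, each an object of numbers: "tx", "ty", "tz": the shift along the tool's x, y, z in cm; "twist": the turn about the tool's x in rad. A call has 1 to 20 rows; each row shifts and turns the commanded pose from where the row before left it, along the tool's axes as they then stand; what a row does not reach is not made up. A row lasts 1/8 s, in which the tool goes at most 62.5 mm and 10.7 degrees, less where a joint would pass 70% of its speed; a pose out of reach is approached as far as the arm can. A call is refused whole if a number of a shift passes 6.25 or a number of a turn 0.188, either way. A call with a gripper value outside its range is refused whole. "fingers" is the finger opening in cm, from 0 to 8.7, set as the call begins (left out, the last holds). The fingers move at their own pace and stop on an object; "grip_force" is the grip in N (left out, the last holds). Time passes only in rows, so rows that do not move let the fingers close. It gives the time, the measured TCP pose, the force and the opening at its end, in the units of the state.
- sense(): the state, without advancing time (a new reading comes with each control period).
- snapshot(name): name is "scene" or "side" or "wrist"; returns a dict with "color" (384x512x3 uint8, red, green, blue), "mtx" (3x3 intrinsics, pixels), "R" (3x3) and "t" (3): a world point X has camera coordinates R X + t. Camera axes: x right, y down, z forward; pixel columns grow to the right and rows downward; lengths in m; the calibration is good to about 2 mm. A picture is of the moment at which its call begins. There is no depth.
- close_job(): hands the job in, once; it reports no verdict.
The state is a dict: "time_s": time; "joint_positions": joint angles; "dq": joint speeds; "joint_torque": joint torques, N m; "tool_pos": TCP position; "ee_rot": TCP orientation; "ft_force": force on the tool from outside, world axes, zero at the start; "torque": the same for the moment, N m; "width": finger opening in m.
Only numpy, scipy, OpenCV 4.12 (cv2) and the standard library are available. Lean on these libraries where they do the work, as an engineer would, in place of code of your own. Each camera call takes 0.05 s, during which the arm holds its last target. There are 200 camera calls.

## Task

Finish the half-packed box in the press: set the two pralines that stand alone along the far edge of the table into the tray's two empty wells, one in each, then slip the white lid over all three so that it sits all the way down on the tray's flange. Then bring the press handle down until the arms lie level, so that the sprung pad presses the glued lid on, and keep it there: finish while still holding the handle down, arms level. Leave the ribbon spool and the marker pen where they lie.

Things in the scene. Friction and masses are not known exactly. Their poses are not given: they have to be found in the camera images.
- press: fixed bench lid press. Grey base plate 255 x 124 mm, its top (the bed) 16 mm above the table; origin on the table under the middle of the base; x runs from the handle end to the hinge end, y is parallel to the hinge pin. Two arms 8 mm thick, 100 mm apart (y = +-50 mm), turn on the pin at x = +100 mm, 85 mm above the table.
- press_arm (a joint): angle of the press arms in rad: 0 = arms level, 1.745 = fully open (just past upright, where the spring keeps them), lower hard stop at -0.09. Spring-loaded: if let go they swing open. Level with a lid under the pad takes roughly 10 to 13 N at the handle, of which the empty arms need about 3 N.
- press_handle (a point): middle of the black round handle bar, 16 mm thick, 80 mm long between the two arm ends, parallel to the hinge pin and 250 mm from it; between the arms the nearest part is the pad, whose edge lies 55 mm from the bar. It swings in an arc about press_hinge; with arms level it is 85 mm above the table.
- press_hinge (a point): middle of the hinge pin, 85 mm above the table; the axis the arms turn about (press y)
- press_pad: rubber pad 122 x 48 mm hung under the bridge between the arms on two springs (2.2 N per mm); with arms level its face would stand 7 mm lower than the top of a seated lid, so it is then pushed in 7 mm and presses with about 17 N. Origin on the arms' centre line, pad face 40 mm below it.
- box_tray: loose box tray between four corner angles (6 mm high) on the press bed: white card floor flange 155 x 63 x 3 mm, on it a white insert 143 x 51 mm, 9 mm high, with three square wells in a row along x. Origin under its middle (16 mm above the table), axes as the press.
- well_0 (a point): middle of the floor of the first well; wells are 40 x 40 mm, 9 mm deep, 46 mm apart; floor 3 mm above the tray's underside, 19 mm above the table; this one lies at tray x = -46 mm (handle end)
- well_1 (a point): middle of the floor of the second, middle well
- well_2 (a point): middle of the floor of the third well, at tray x = +46 mm (hinge end)
- box_lid: loose white card slip lid lying open side down on the table: 153 x 61 mm outside, 33 mm high, walls 2 mm, open underneath. Origin in the plane of its lower rim, at the middle; x along its length. Slips over the white insert with 3 mm play each side and comes down on the flange, rim 3 mm above the tray's underside.
- praline_0_mid (a point): one of the two loose pralines, in brown pleated paper cups, that stand alone along the far edge of the table: 36 x 32 mm, 28 mm high; the stiff part to grip is round, 31 mm across, up to 20 mm above its underside. This point is on its axis, 10 mm above its underside.
- praline_1_mid (a point): the same point of the other loose praline at the table's far edge
- praline_2_mid (a point): the same point of the praline, alike, that already stands in the hinge-end well (well_2)
- ribbon_spool: bystander: spool of gold ribbon lying flat, 74 mm across, 19 mm high
- marker_pen: bystander: white marker pen with red cap, lying, 135 mm long, 17 mm thick

How it is judged:
By the outcome, as a careful person would: the job done as asked, in the order asked, and still so for the second after the job is handed in, while the arm keeps its last pose, push and grip.
It also fails if it takes over 72 s, if anything falls off the work surface, if the arm or the gripper's body presses on something with over 40 N, if the wrist force passes 120 N, or if a joint passes its speed limit or range.

## Working session

There is one attempt and no reset: what is moved stays moved. The work goes in short steps, Python scripts to look and compute and a tool call to move; the robot and the scene stay as the last step left them, time stands still between calls to the robot, and variables do not carry over. Pictures are saved under pics/ and viewed, about 8 in all and at most 12, crops included, and the job is handed in when it is done.

Besides the shell and the picture viewer there is one more tool, called after "Call:" as name(argument=value, ...), one argument or row to a line, values as JSON. carry_out: Moves the arm, as the interface text tells. Its arguments: {"type":"object","properties":{"increments":{"type":"array","items":{"type":"object","properties":{"tx":{"type":"number"},"ty":{"type":"number"},"tz":{"type":"number"},"twist":{"type":"number"}}}},"fingers":{"type":"number"},"grip_force":{"type":"number"}},"required":["increments"]}

```bash
mkdir -p pics
python3 - <<'E'
from cell import *
import cv2,numpy as np
s=sense();print({k:np.round(v,4) for k,v in s.items()},tcp_to_tips)
for n in("scene","side"):
    d=snapshot(n);cv2.imwrite(f"pics/{n}0.png",cv2.resize(d["color"][:,:,::-1],(800,600),interpolation=cv2.INTER_CUBIC))
    print(n,d["mtx"].round(1).tolist(),d["R"].round(4).tolist(),d["t"].round(4).tolist())
E
```

```text
{'time_s': np.float64(0.0), 'joint_positions': array([-1.2289,  0.3218, -0.0701,  1.4517,  0.0227,  1.3708, -0.0569]), 'dq': array([-0.0025, -0.0007,  0.001 , -0.0012, -0.0013,  0.0017, -0.0004]), 'joint_torque': array([-1.00000e-04, -4.91277e+01, -4.03900e-01, -3.12525e+01,
       -6.40000e-02,  4.38000e-02,  2.00000e-04]), 'tool_pos': array([0.2092, 0.6149, 0.2355]), 'ee_rot': array([-0.9657,  1.3481,  0.9637]), 'ft_force': array([-0.0622,  0.0599,  0.1514]), 'torque': array([ 0.0009, -0.0008,  0.0238]), 'width': np.float64(0.0874)} 0.014
scene [[402.4, 0.0, 262.0], [0.0, 402.4, 183.7], [0.0, 0.0, 1.0]] [[0.5766, -0.817, 0.0098], [-0.4953, -0.359, -0.7911], [0.6498, 0.4513, -0.6116]] [-0.2201, 0.3082, 1.1025]
side [[470.2, 0.0, 258.7], [0.0, 470.2, 191.9], [0.0, 0.0, 1.0]] [[-0.9845, -0.175, -0.0133], [-0.0766, 0.4962, -0.8648], [0.1579, -0.8504, -0.5019]] [0.4352, 0.0849, 1.7032]
```

View pics/scene0.png

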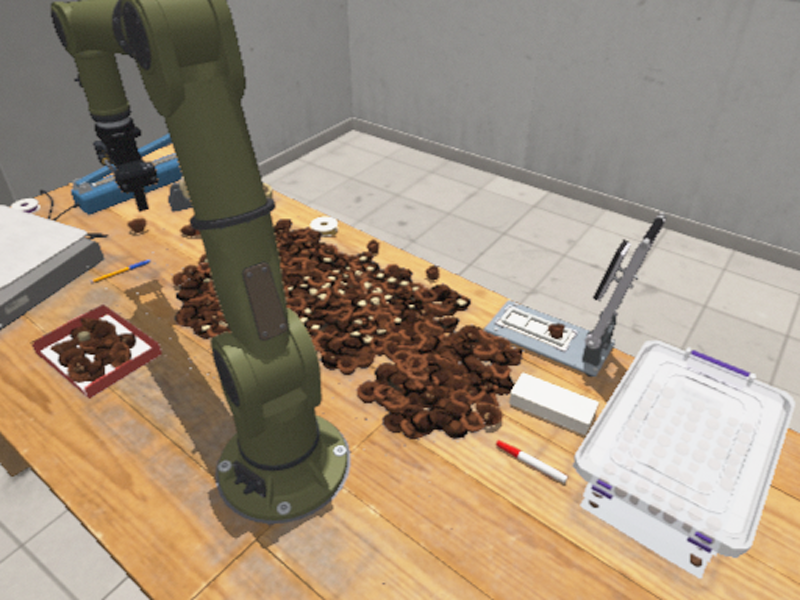

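View pics/side0.png

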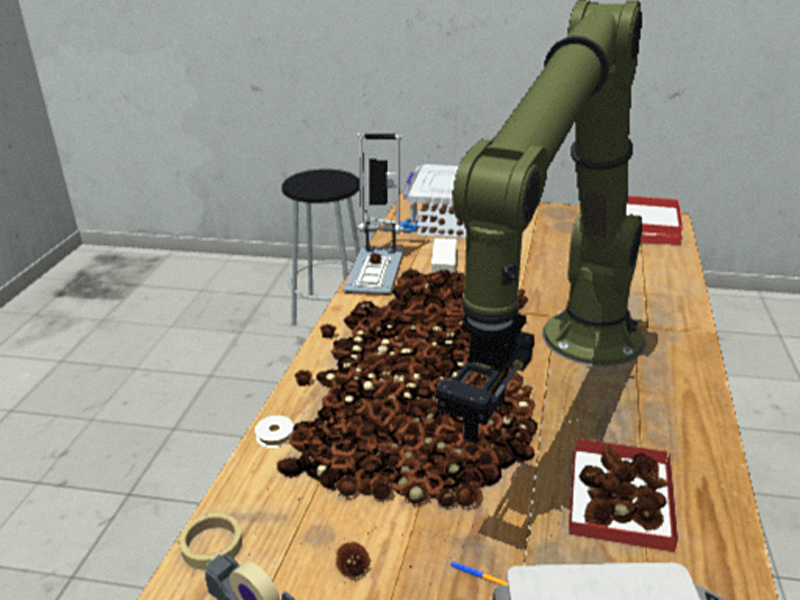

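Scene view: the two lone pralines are at (373,246) and (432,271), the press at (500-665,215-375), the lid at (555,402), the pen at (530,460) and the spool at (323,225). In the side view the pralines are at (304,377) and (328,330). I'll take enlarged crops next.

```bash
cat > h.py <<'E'
from cell import *
import cv2,numpy as np
def ray(d,u,v):
    c=-d["R"].T@d["t"]; r=d["R"].T@np.linalg.solve(d["mtx"],[u,v,1.]); return c,r
def onz(d,u,v,z):
    c,r=ray(d,u,v); return c+r*(z-c[2])/r[2]
def px(d,X):
    p=d["mtx"]@(d["R"]@np.asarray(X)+d["t"]); return p[:2]/p[2]
def crop(d,x0,y0,w,h,s,name):
    cv2.imwrite("pics/"+name,cv2.resize(np.ascontiguousarray(d["color"][y0:y0+h,x0:x0+w,::-1]),None,fx=s,fy=s,interpolation=cv2.INTER_CUBIC))
E
python3 - <<'E'
from h import *
k=1/1.5625
a=snapshot("scene");b=snapshot("side")
for p in((373,246),(432,271)):print("sc",onz(a,p[0]*k,p[1]*k,.014).round(3))
for p in((304,377),(328,330)):print("sd",onz(b,p[0]*k,p[1]*k,.014).round(3))
crop(a,230,135,200,150,4,"sc1.png")
E
```

```text
sc [0.612 0.277 0.014]
sc [0.611 0.094 0.014]
sd [0.608 0.276 0.014]
sd [0.607 0.089 0.014]
```

View pics/sc1.png

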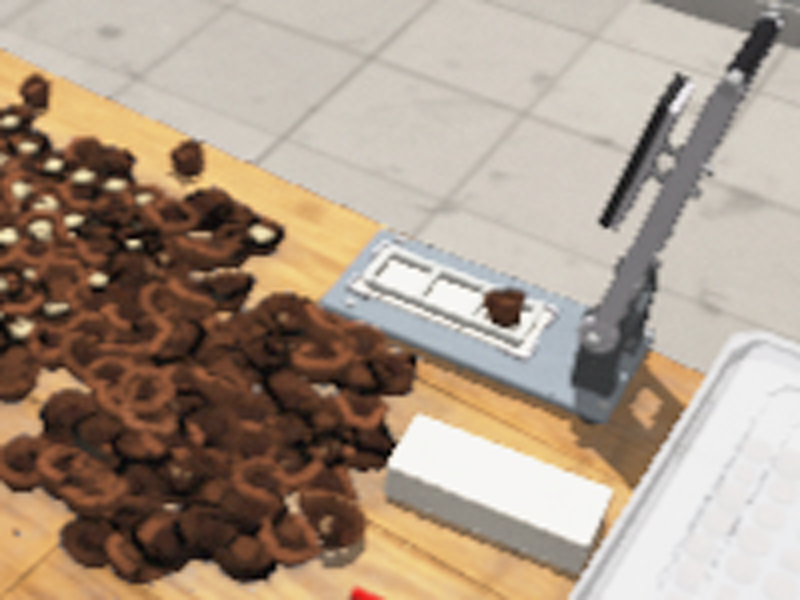

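Pralines agree between the two views to 5 mm. Now I'll work out rough press and lid poses and the tool axes.

Run:
```python
from h import *
from scipy.spatial.transform import Rotation as Ro
print(Ro.from_rotvec(sense()["ee_rot"]).as_matrix().round(3))
a=snapshot("scene")
f=lambda x,y,z:onz(a,230+x/4,135+y/4,z)[:2].round(3)
print("base L",f(383,230,.016),f(323,303,.016),"R",f(597,398,.016))
print("well0",f(388,252,.028),f(434,268,.028),f(421,297,.028),f(375,282,.028))
print("insert far L/near R",f(380,246,.028),f(530,348,.028),f(552,308,.028),f(360,287,.028))
print("lid",[f(*p,.033) for p in((428,414),(612,487),(578,542),(388,468))])
b=snapshot("side");print("handle side->", )
w=snapshot("wrist");print(w["mtx"].round(0).tolist(),(-w["R"].T@w["t"]).round(3),w["R"].round(2).tolist())
```

```text
[[-0.    -0.947  0.322]
 [-0.001  0.322  0.947]
 [-1.    -0.    -0.001]]
base L [ 0.616 -0.114] [ 0.499 -0.12 ] R [ 0.527 -0.352]
well0 [ 0.577 -0.138] [ 0.581 -0.18 ] [ 0.541 -0.189] [ 0.535 -0.148]
insert far L/near R [ 0.581 -0.129] [ 0.537 -0.289] [ 0.593 -0.284] [ 0.522 -0.141]
lid [array([ 0.416, -0.257]), array([ 0.428, -0.401]), array([ 0.365, -0.401]), array([ 0.349, -0.259])]
handle side->
[[306.0, 0.0, 260.0], [0.0, 306.0, 198.0], [0.0, 0.0, 1.0]] [0.132 0.642 0.385] [[0.32, 0.95, 0.0], [0.9, -0.31, 0.3], [0.28, -0.1, -0.95]]
```

Call:
carry_out(
  increments=[
    {"ty": -4.1, "tz": -1.6},
    {"ty": -4.1, "tz": -1.6},
    {"ty": -4.1, "tz": -1.6},
    {"ty": -4.1, "tz": -1.6},
    {"ty": -4.1, "tz": -1.6},
    {"ty": -4.1, "tz": -1.6},
    {"ty": -4.1, "tz": -1.6},
    {"ty": -4.1, "tz": -1.6},
    {"ty": -4.1, "tz": -1.6},
    {"ty": -4.1, "tz": -1.6},
    {"ty": -4.1, "tz": -1.6},
    {"ty": -3.9, "tz": -1.5, "tx": 2},
    {"tx": 2, "twist": -0.17},
    {"tx": 2, "twist": -0.16},
    {},
  ],
  fingers=5.2,
  grip_force=10,
)

```text
$.increments[0]: bad value
```

Run:
```python
from h import *
from scipy.spatial.transform import Rotation as Ro
s=sense();print(s["tool_pos"].round(4),s["time_s"],s["joint_positions"].round(2),s["width"]);print(Ro.from_rotvec(s["ee_rot"]).as_matrix().round(3))
w=snapshot("wrist");crop(w,0,0,512,384,1.56,"w1.png");np.savez("w1.npz",**w)
print(px(w,s["tool_pos"])*1.56)
```

```text
[0.2093 0.6153 0.2363] 0.35 [-1.23  0.32 -0.07  1.45  0.02  1.37 -0.06] 0.08716973534483512
[[-0.    -0.947  0.322]
 [-0.     0.322  0.947]
 [-1.    -0.    -0.   ]]
[404.00768601 406.0045975 ]
```

View pics/w1.png

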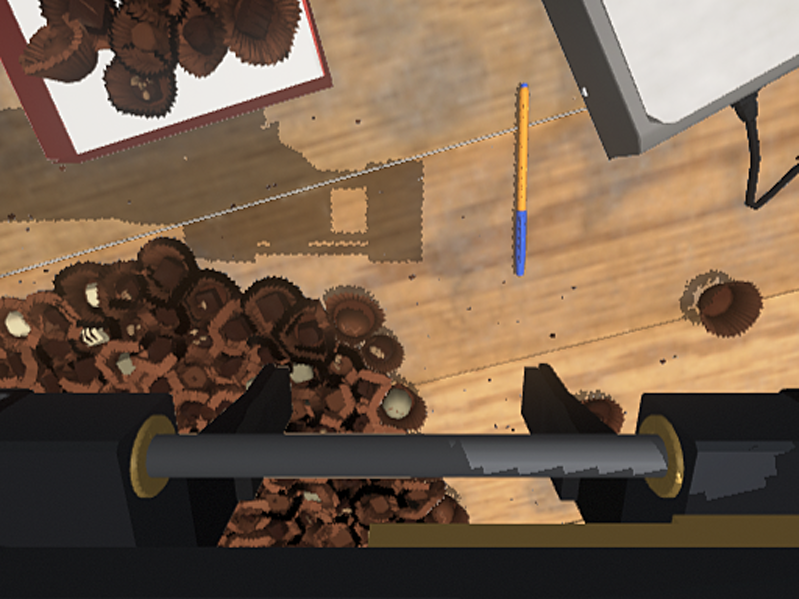

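The move was refused, probably because every row needs all four numbers. The wrist view shows the TCP projecting to (404,406), with the heap at lower left and pens ahead. I'm repeating the move with full rows.

Call:
carry_out(
  increments=[
    {"tx": 0, "ty": -4.1, "tz": -1.6, "twist": 0},
    {"tx": 0, "ty": -4.1, "tz": -1.6, "twist": 0},
    {"tx": 0, "ty": -4.1, "tz": -1.6, "twist": 0},
    {"tx": 0, "ty": -4.1, "tz": -1.6, "twist": 0},
    {"tx": 0, "ty": -4.1, "tz": -1.6, "twist": 0},
    {"tx": 0, "ty": -4.1, "tz": -1.6, "twist": 0},
    {"tx": 0, "ty": -4.1, "tz": -1.6, "twist": 0},
    {"tx": 0, "ty": -4.1, "tz": -1.6, "twist": 0},
    {"tx": 0, "ty": -4.1, "tz": -1.6, "twist": 0},
    {"tx": 0, "ty": -4.1, "tz": -1.6, "twist": 0},
    {"tx": 0, "ty": -4.1, "tz": -1.6, "twist": 0},
    {"tx": 2, "ty": -3.9, "tz": -1.5, "twist": 0},
    {"tx": 2, "ty": 0, "tz": 0, "twist": -0.17},
    {"tx": 2, "ty": 0, "tz": 0, "twist": -0.16},
    {"tx": 0, "ty": 0, "tz": 0, "twist": 0},
  ],
  fingers=5.2,
  grip_force=10,
)

```text
time_s: 2.28
tool_pos: [0.6106, 0.2763, 0.1746]
ee_rot: [-1.209, 1.213, 1.211]
ft_force: [-0.3, 0.7, 0.7]
width: 0.052
```

Run:
```python
from h import *
from scipy.spatial.transform import Rotation as Ro
s=sense();print(s["tool_pos"].round(4),s["joint_positions"].round(2));print(Ro.from_rotvec(s["ee_rot"]).as_matrix().round(3))
w=snapshot("wrist");crop(w,0,0,512,384,1.56,"w2.png");np.savez("w2.npz",**w)
print(px(w,s["tool_pos"])*1.56)
```

```text
[0.6106 0.2763 0.1746] [-0.59  0.4   0.16  1.48 -0.06  1.27  1.15]
[[-0.003 -1.    -0.   ]
 [-0.001 -0.     1.   ]
 [-1.     0.003 -0.001]]
[404.67740874 405.40230739]
```

View pics/w2.png

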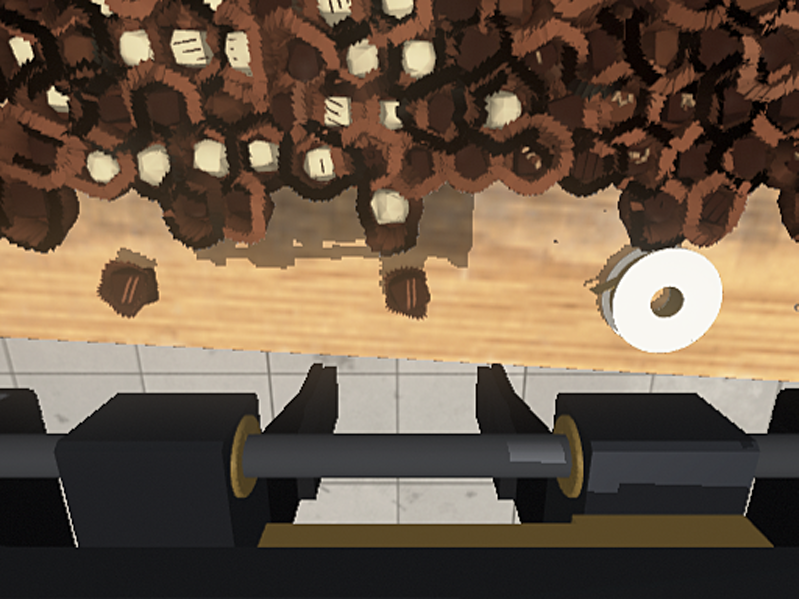

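Wrist view: praline A spans (385-430, 267-317) with its centre at (408,291), and B's centre is at (130,284). The heap's nearest cup (390,215) sits about 2 cm off on the robot side, so jaws along world y are right.

Run:
```python
from h import *
w=np.load("w2.npz")
for p in((408,291),(130,284),(390,222)):print(p,[onz(w,p[0]/1.5625,p[1]/1.5625,z)[:2].round(4).tolist() for z in(.01,.014,.024)])
```

```text
(408, 291) [[0.6131, 0.2776], [0.6121, 0.2776], [0.6094, 0.2776]]
(130, 284) [[0.6083, 0.0897], [0.6073, 0.0921], [0.6048, 0.0981]]
(390, 222) [[0.5667, 0.2659], [0.5663, 0.266], [0.5651, 0.2664]]
```

Call:
carry_out(
  increments=[
    {"tx": 3, "ty": -0.16, "tz": 0.12, "twist": 0},
    {"tx": 3, "ty": 0, "tz": 0, "twist": 0},
    {"tx": 3, "ty": 0, "tz": 0, "twist": 0},
    {"tx": 3, "ty": 0, "tz": 0, "twist": 0},
    {"tx": 2, "ty": 0, "tz": 0, "twist": 0},
    {"tx": 0.96, "ty": 0, "tz": 0, "twist": 0},
    {"tx": 0, "ty": 0, "tz": 0, "twist": 0},
  ],
)

```text
time_s: 3.2
tool_pos: [0.6135, 0.2782, 0.0271]
ee_rot: [-1.211, 1.208, 1.21]
ft_force: [-0.5, 0.9, 1.2]
width: 0.0519
```

Call:
carry_out(
  increments=[
    {"tx": 0, "ty": 0, "tz": 0, "twist": 0},
    {"tx": 0, "ty": 0, "tz": 0, "twist": 0},
    {"tx": 0, "ty": 0, "tz": 0, "twist": 0},
    {"tx": 0, "ty": 0, "tz": 0, "twist": 0},
  ],
  fingers=2.0,
  grip_force=8,
)

```text
time_s: 3.7
tool_pos: [0.6138, 0.2782, 0.0277]
ee_rot: [-1.211, 1.207, 1.21]
ft_force: [0.1, 0.4, 2.2]
width: 0.0304
```

Gripped at 30.4 mm. Next I lift and go to a spot where the wrist camera sees the tray.

Call:
carry_out(
  increments=[
    {"tx": -2, "ty": 0, "tz": 0, "twist": 0},
    {"tx": -4, "ty": 0, "tz": 0, "twist": 0},
    {"tx": -5, "ty": 0, "tz": 0, "twist": 0},
    {"tx": -5, "ty": 0, "tz": -2, "twist": 0},
    {"tx": -3, "ty": 0, "tz": -4.2, "twist": 0},
    {"tx": -2, "ty": 0, "tz": -4.2, "twist": 0},
    {"tx": 0, "ty": 0, "tz": -4.2, "twist": 0},
    {"tx": 0, "ty": 0, "tz": -4.2, "twist": 0},
    {"tx": 0, "ty": 0, "tz": -4.2, "twist": 0},
    {"tx": 0, "ty": 0, "tz": -4.2, "twist": 0},
    {"tx": 0, "ty": 0, "tz": -4.2, "twist": 0},
    {"tx": 0, "ty": 0, "tz": -4.2, "twist": 0},
    {"tx": 0, "ty": 0, "tz": -4.2, "twist": 0},
    {"tx": 0, "ty": 0, "tz": -4.2, "twist": 0},
    {"tx": 0, "ty": 0, "tz": 0, "twist": 0},
  ],
)

```text
time_s: 5.58
tool_pos: [0.6131, -0.1676, 0.2385]
ee_rot: [-1.208, 1.213, 1.203]
ft_force: [-0.6, -0.3, 0.1]
width: 0.0301
```

Run:
```python
from h import *
s=sense();print(s["tool_pos"].round(4),s["joint_positions"].round(2),s["width"])
w=snapshot("wrist");crop(w,0,0,512,384,1.5625,"w3.png");np.savez("w3.npz",**w)
```

```text
[ 0.6131 -0.1676  0.2385] [-0.09  0.3   0.39  1.5  -0.11  1.36  1.87] 0.030114185829296303
```

View pics/w3.png

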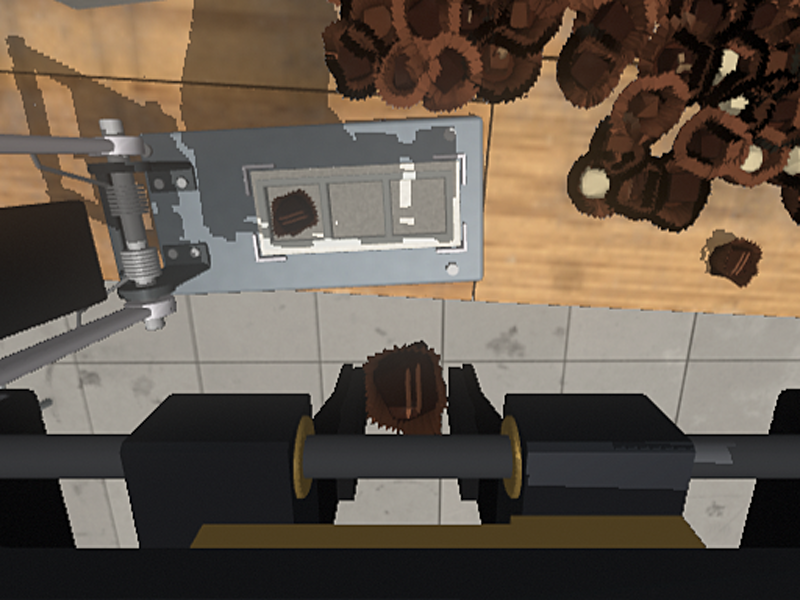

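The tray lies across (250-465, 155-260), with the filled well at the left (hinge end) and the hinge pin at x≈130. I'll enlarge it for accuracy.

Run:
```python
from h import *
crop(np.load("w3.npz"),152,90,160,100,5,"w3c.png")
```

```text
(no output)
```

View pics/w3c.png

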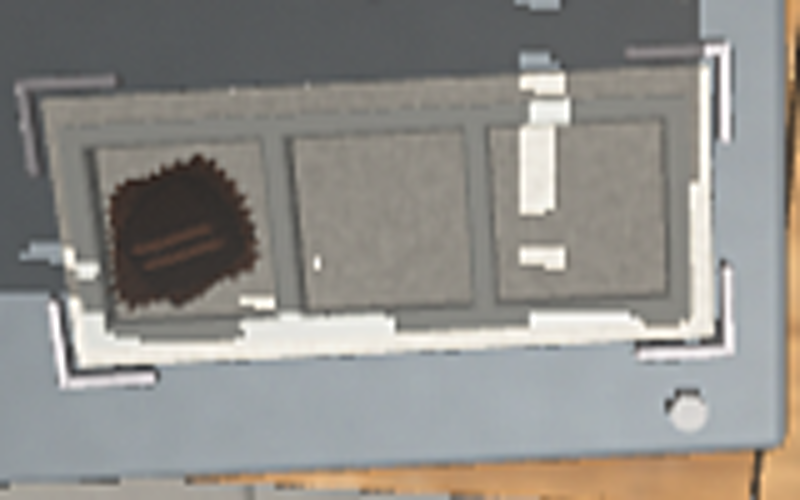

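Run:
```python
from h import *
w=np.load("w3.npz")
f=lambda P,z:np.array([onz(w,152+x/5,90+y/5,z)[:2] for x,y in P])
def rep(n,P,z):
    q=f(P,z); print(n,q.mean(0).round(4),"sides",[np.linalg.norm(q[i]-q[i-1]).round(4) for i in range(4)],"dirs",[np.degrees(np.arctan2(*(q[a]-q[b])[::-1])).round(1) for a,b in((0,1),(3,2))])
rep("flange",((45,100),(708,65),(712,335),(78,368)),.019)
rep("well1",((290,138),(470,128),(478,303),(303,315)),.028)
rep("well0",((488,125),(664,117),(668,295),(497,303)),.028)
```

```text
flange [ 0.5672 -0.2043] sides [np.float64(0.0628), np.float64(0.1534), np.float64(0.0625), np.float64(0.1545)] dirs [np.float64(-87.4), np.float64(-87.3)]
well1 [ 0.5668 -0.2033] sides [np.float64(0.0403), np.float64(0.041), np.float64(0.0397), np.float64(0.0413)] dirs [np.float64(-87.2), np.float64(-86.4)]
well0 [ 0.5645 -0.1584] sides [np.float64(0.0404), np.float64(0.0399), np.float64(0.0403), np.float64(0.0401)] dirs [np.float64(-87.8), np.float64(-87.6)]
```

Call:
carry_out(
  increments=[
    {"tx": 0, "ty": 0, "tz": 0, "twist": 0.1693},
    {"tx": 0, "ty": 0, "tz": 0, "twist": 0.1693},
    {"tx": 0, "ty": 0, "tz": 0, "twist": 0.1693},
    {"tx": 0, "ty": 0, "tz": 0, "twist": 0.1693},
    {"tx": 0, "ty": 0, "tz": 0, "twist": 0.1693},
    {"tx": 0, "ty": 0, "tz": 0, "twist": 0.1693},
    {"tx": 0, "ty": 0, "tz": 0, "twist": 0.1693},
    {"tx": 0, "ty": 0, "tz": 0, "twist": 0.1693},
    {"tx": 0, "ty": 0, "tz": 0, "twist": 0.1693},
    {"tx": 4, "ty": -1.7, "tz": -2.4, "twist": 0},
    {"tx": 4, "ty": -1.7, "tz": -2.4, "twist": 0},
    {"tx": 4, "ty": 0, "tz": 0, "twist": 0},
    {"tx": 2, "ty": 0, "tz": 0, "twist": 0},
    {"tx": 0, "ty": 0, "tz": 0, "twist": 0},
    {"tx": 0, "ty": 0, "tz": 0, "twist": 0},
  ],
)

```text
time_s: 7.5
tool_pos: [0.5696, -0.198, 0.0986]
ee_rot: [-0.04, 1.568, 0.039]
ft_force: [-0.0, -0.1, -0.0]
width: 0.0306
```

```bash
cat >> h.py <<'E'
from scipy.spatial.transform import Rotation as Ro
def go(x,y,z,ang=None):
    s=sense();R=Ro.from_rotvec(s["ee_rot"]).as_matrix();p=s["tool_pos"]
    j=np.degrees(np.arctan2(R[1,2],R[0,2]))
    print("pos",p.round(4),"jaw",j.round(2),"tool down",R[:,0].round(3),"w",s["width"].round(4),"F",s["ft_force"].round(1),"q",s["joint_positions"].round(2))
    print("d cm",(100*R.T@(np.array([x,y,z])-p)).round(2),"twist",None if ang is None else np.radians(j-ang).round(3))
E
python3 -c "
from h import *
go(.567,-.2037,.047,2.7)"
```

```text
Traceback (most recent call last):
  File "h.py", line 15, in go
    print("pos",p.round(4),"jaw",j.round(2),"tool down",R[:,0].round(3),"w",s["width"].round(4),"F",s["ft_force"].round(1),"q",s["joint_positions"].round(2))
                                                                            ^^^^^^^^^^^^^^^^
AttributeError: 'float' object has no attribute 'round'
```

Call:
carry_out(
  increments=[
    {"tx": 2.5, "ty": -0.56, "tz": -0.29, "twist": 0},
    {"tx": 0, "ty": 0, "tz": 0, "twist": 0},
    {"tx": 0, "ty": 0, "tz": 0, "twist": 0},
  ],
)

```text
time_s: 7.88
tool_pos: [0.5665, -0.2041, 0.0735]
ee_rot: [-0.039, 1.568, 0.039]
ft_force: [0.6, -0.3, 0.3]
width: 0.0301
```

```bash
sed -i 's/s\["width"\].round(4)/round(s["width"],4)/' h.py
python3 -c "
from h import *
go(.567,-.2037,.047,2.7)"
```

```text
pos [ 0.5665 -0.2041  0.0735] jaw 2.83 tool down [ 0.002 -0.    -1.   ] w 0.0301 F [ 0.6 -0.3  0.3] q [-0.18  0.39  0.59  1.78 -0.25  1.05  0.54]
d cm [2.65 0.04 0.05] twist 0.002
```

Call:
carry_out(
  increments=[
    {"tx": 1.3, "ty": 0.04, "tz": 0.05, "twist": 0},
    {"tx": 0.9, "ty": 0, "tz": 0, "twist": 0},
    {"tx": 0.5, "ty": 0, "tz": 0, "twist": 0},
    {"tx": 0, "ty": 0, "tz": 0, "twist": 0},
    {"tx": 0, "ty": 0, "tz": 0, "twist": 0},
  ],
)

```text
time_s: 8.5
tool_pos: [0.5658, -0.2036, 0.0447]
ee_rot: [-0.039, 1.571, 0.039]
ft_force: [-0.2, -0.1, 0.6]
width: 0.0306
```

Call:
carry_out(
  increments=[
    {"tx": 0, "ty": 0, "tz": 0, "twist": 0},
    {"tx": 0, "ty": 0, "tz": 0, "twist": 0},
    {"tx": 0, "ty": 0, "tz": 0, "twist": 0},
    {"tx": -1, "ty": 0, "tz": 0, "twist": 0},
    {"tx": -3, "ty": 0, "tz": 0, "twist": 0},
    {"tx": -5, "ty": 0, "tz": 0, "twist": 0},
    {"tx": -5, "ty": 0, "tz": 0, "twist": 0},
    {"tx": -2, "ty": 0, "tz": 0, "twist": 0},
    {"tx": 0, "ty": 0, "tz": 0, "twist": 0},
  ],
  fingers=5.2,
)

```text
time_s: 9.62
tool_pos: [0.5667, -0.2039, 0.2065]
ee_rot: [-0.039, 1.567, 0.039]
ft_force: [0.5, 0.2, -0.5]
width: 0.052
```

```bash
python3 -c "
from h import *
go(.608,.091,.2,90)"
```

```text
pos [ 0.5667 -0.2039  0.2065] jaw 2.83 tool down [ 0.003 -0.    -1.   ] w 0.052 F [ 0.5  0.2 -0.5] q [-0.23  0.26  0.63  1.64 -0.16  1.29  0.48]
d cm [ 0.66 29.25  5.58] twist -1.521
```

Call:
carry_out(
  increments=[
    {"tx": 0, "ty": 4.2, "tz": 0.8, "twist": 0},
    {"tx": 0, "ty": 4.2, "tz": 0.8, "twist": 0},
    {"tx": 0, "ty": 4.2, "tz": 0.8, "twist": 0},
    {"tx": 0, "ty": 4.2, "tz": 0.8, "twist": 0},
    {"tx": 0, "ty": 4.2, "tz": 0.8, "twist": 0},
    {"tx": 0, "ty": 4.2, "tz": 0.8, "twist": 0},
    {"tx": 0, "ty": 4.05, "tz": 0.78, "twist": 0},
    {"tx": 0, "ty": 0, "tz": 0, "twist": -0.169},
    {"tx": 0, "ty": 0, "tz": 0, "twist": -0.169},
    {"tx": 0, "ty": 0, "tz": 0, "twist": -0.169},
    {"tx": 0, "ty": 0, "tz": 0, "twist": -0.169},
    {"tx": 0, "ty": 0, "tz": 0, "twist": -0.169},
    {"tx": 0, "ty": 0, "tz": 0, "twist": -0.169},
    {"tx": 0, "ty": 0, "tz": 0, "twist": -0.169},
    {"tx": 0, "ty": 0, "tz": 0, "twist": -0.169},
    {"tx": 0, "ty": 0, "tz": 0, "twist": -0.169},
    {"tx": 0, "ty": 0, "tz": 0, "twist": 0},
  ],
)

```text
time_s: 11.75
tool_pos: [0.606, 0.0912, 0.2026]
ee_rot: [-1.206, 1.214, 1.21]
ft_force: [0.6, 1.1, -0.6]
width: 0.0522
```

```bash
python3 -c "
from h import *
w=np.load('w3.npz');print(onz(w,737/1.5625,260/1.5625,.014))
go(.608,.0915,.025,90)
w=snapshot('wrist');np.savez('w4.npz',**w);crop(w,192,120,130,120,5,'w4.png')"
```

```text
[0.60856567 0.09419132 0.014     ]
pos [0.606  0.0912 0.2026] jaw 89.87 tool down [-0.004 -0.001 -1.   ] w 0.0522 F [ 0.6  1.1 -0.6] q [-0.42  0.26  0.28  1.6  -0.07  1.29  1.43]
d cm [17.76 -0.27  0.04] twist -0.002
```

View pics/w4.png

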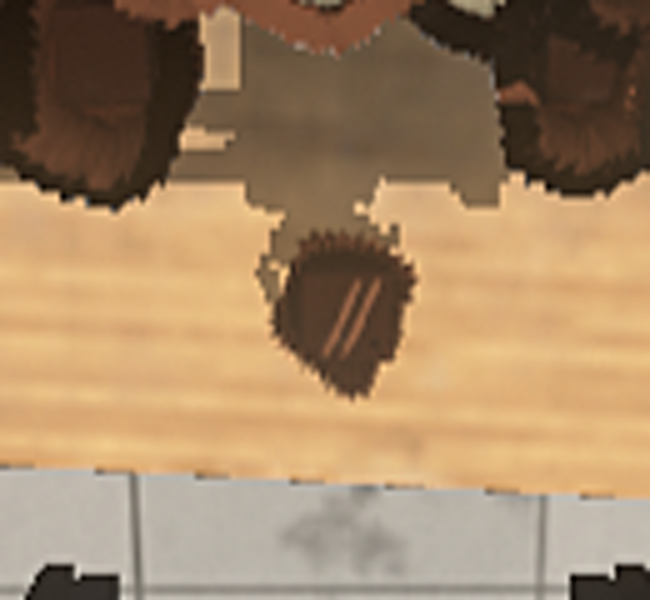

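The praline spans (273-413, 232-398) in the crop, centre (345,313). The neighbouring cups are clear of the jaws.

```bash
python3 -c "
from h import *
w=np.load('w4.npz');p=onz(w,192+345/5,120+313/5,.014);print(p)
go(p[0],p[1],.025,90)"
```

```text
[0.61061101 0.09255107 0.014     ]
pos [0.6063 0.0912 0.203 ] jaw 89.79 tool down [-0.003 -0.001 -1.   ] w 0.0519 F [ 0.3  0.4 -0.1] q [-0.42  0.26  0.28  1.6  -0.07  1.29  1.43]
d cm [17.8  -0.49  0.15] twist -0.004
```

Call:
carry_out(
  increments=[
    {"tx": 4, "ty": -0.4, "tz": 0.15, "twist": 0},
    {"tx": 4, "ty": 0, "tz": 0, "twist": 0},
    {"tx": 4, "ty": 0, "tz": 0, "twist": 0},
    {"tx": 3, "ty": 0, "tz": 0, "twist": 0},
    {"tx": 2, "ty": 0, "tz": 0, "twist": 0},
    {"tx": 0.8, "ty": 0, "tz": 0, "twist": 0},
    {"tx": 0, "ty": 0, "tz": 0, "twist": 0},
  ],
)

```text
time_s: 12.68
tool_pos: [0.6114, 0.0928, 0.027]
ee_rot: [-1.208, 1.21, 1.208]
ft_force: [-0.1, -0.2, 1.4]
width: 0.0519
```

Call:
carry_out(
  increments=[
    {"tx": 0, "ty": 0, "tz": 0, "twist": 0},
    {"tx": 0, "ty": 0, "tz": 0, "twist": 0},
    {"tx": 0, "ty": 0, "tz": 0, "twist": 0},
    {"tx": 0, "ty": 0, "tz": 0, "twist": 0},
  ],
  fingers=2.0,
)

```text
time_s: 13.18
tool_pos: [0.6117, 0.0929, 0.0277]
ee_rot: [-1.209, 1.208, 1.208]
ft_force: [0.2, 0.1, 3.0]
width: 0.0302
```

Call:
carry_out(
  increments=[
    {"tx": -2, "ty": 0, "tz": 0, "twist": 0},
    {"tx": -4, "ty": 0, "tz": 0, "twist": 0},
    {"tx": -4, "ty": 0, "tz": 0, "twist": 0},
    {"tx": -2, "ty": 0, "tz": 0, "twist": 0},
    {"tx": 0, "ty": 0, "tz": -4, "twist": 0.169},
    {"tx": 0, "ty": 0, "tz": 0, "twist": 0.169},
    {"tx": 0, "ty": 0, "tz": 0, "twist": 0.169},
    {"tx": 0, "ty": 0, "tz": 0, "twist": 0.169},
    {"tx": 0, "ty": 0, "tz": 0, "twist": 0.169},
    {"tx": 0, "ty": 0, "tz": 0, "twist": 0.169},
    {"tx": 0, "ty": 0, "tz": 0, "twist": 0.169},
    {"tx": 0, "ty": 0, "tz": 0, "twist": 0.169},
    {"tx": 0, "ty": 0, "tz": 0, "twist": 0.169},
    {"tx": 0, "ty": -4, "tz": -0.9, "twist": 0},
    {"tx": 0, "ty": -4, "tz": -0.9, "twist": 0},
    {"tx": 0, "ty": -4, "tz": -0.9, "twist": 0},
    {"tx": 0, "ty": -4, "tz": -0.9, "twist": 0},
    {"tx": 0, "ty": -4, "tz": -0.9, "twist": 0},
    {"tx": 0, "ty": 0, "tz": 0, "twist": 0},
  ],
)

```text
time_s: 15.55
tool_pos: [0.5744, -0.1541, 0.1471]
ee_rot: [-0.035, 1.571, 0.032]
ft_force: [-0.2, 0.9, -0.5]
width: 0.0301
```

```bash
python3 -c "
from h import *
go(.5648,-.158,.047,2.7)"
```

```text
pos [ 0.5744 -0.1541  0.1471] jaw 2.41 tool down [-0.001 -0.002 -1.   ] w 0.0301 F [-0.2  0.9 -0.5] q [-0.3   0.3   0.61  1.73 -0.18  1.18  0.41]
d cm [10.01 -0.33 -0.97] twist -0.005
```

Call:
carry_out(
  increments=[
    {"tx": 4, "ty": -0.33, "tz": -0.97, "twist": 0},
    {"tx": 3, "ty": 0, "tz": 0, "twist": 0},
    {"tx": 0, "ty": 0, "tz": 0, "twist": 0},
    {"tx": 0, "ty": 0, "tz": 0, "twist": 0},
  ],
)

```text
time_s: 16.05
tool_pos: [0.5675, -0.1525, 0.078]
ee_rot: [-0.039, 1.569, 0.039]
ft_force: [-0.2, 0.6, 0.6]
width: 0.0302
```

```bash
python3 -c "
from h import *
go(.5648,-.158,.047,2.7)"
```

```text
pos [ 0.5675 -0.1525  0.078 ] jaw 2.87 tool down [ 0.001 -0.    -1.   ] w 0.0302 F [-0.2  0.6  0.6] q [-0.28  0.36  0.59  1.81 -0.23  1.04  0.45]
d cm [ 3.1  -0.53 -0.3 ] twist 0.003
```

Call:
carry_out(
  increments=[
    {"tx": 0.3, "ty": -0.53, "tz": -0.3, "twist": 0},
    {"tx": 0, "ty": 0, "tz": 0, "twist": 0},
    {"tx": 0, "ty": 0, "tz": 0, "twist": 0},
    {"tx": 0, "ty": 0, "tz": 0, "twist": 0},
  ],
)

```text
time_s: 16.55
tool_pos: [0.564, -0.1583, 0.0742]
ee_rot: [-0.039, 1.57, 0.039]
ft_force: [0.1, 0.1, -0.9]
width: 0.0298
```

```bash
python3 -c "
from h import *
go(.5648,-.158,.047,2.7)"
```

```text
pos [ 0.564  -0.1583  0.0742] jaw 2.83 tool down [ 0.  0. -1.] w 0.0298 F [ 0.1  0.1 -0.9] q [-0.27  0.36  0.59  1.82 -0.23  1.04  0.46]
d cm [2.72 0.03 0.08] twist 0.002
```

Call:
carry_out(
  increments=[
    {"tx": 1.3, "ty": 0.03, "tz": 0.08, "twist": 0},
    {"tx": 0.9, "ty": 0, "tz": 0, "twist": 0},
    {"tx": 0.5, "ty": 0, "tz": 0, "twist": 0},
    {"tx": 0, "ty": 0, "tz": 0, "twist": 0},
    {"tx": 0, "ty": 0, "tz": 0, "twist": 0},
  ],
)

```text
time_s: 17.18
tool_pos: [0.5647, -0.1582, 0.0469]
ee_rot: [-0.039, 1.57, 0.039]
ft_force: [-0.2, 0.3, -0.3]
width: 0.0305
```

Call:
carry_out(
  increments=[
    {"tx": 0, "ty": 0, "tz": 0, "twist": 0},
    {"tx": 0, "ty": 0, "tz": 0, "twist": 0},
    {"tx": 0, "ty": 0, "tz": 0, "twist": 0},
    {"tx": -1, "ty": 0, "tz": 0, "twist": 0},
    {"tx": -3, "ty": 0, "tz": 0, "twist": 0},
    {"tx": -5, "ty": 0, "tz": 0, "twist": 0},
    {"tx": -5, "ty": 0, "tz": 0, "twist": 0},
    {"tx": -5, "ty": 0, "tz": 0, "twist": 0},
    {"tx": 0, "ty": 0, "tz": 0, "twist": 0},
  ],
  fingers=5.2,
)

```text
time_s: 18.3
tool_pos: [0.5671, -0.1592, 0.2425]
ee_rot: [-0.039, 1.561, 0.038]
ft_force: [-0.4, -0.0, -0.6]
width: 0.0518
```

```bash
python3 -c "
from h import *
go(.39,-.36,.25,2.7)
a=snapshot('scene');k=.64
for p in((585,500),(710,575)):print('bin bottom',onz(a,p[0]*k,p[1]*k,0.).round(3))
for z in(.1,.15,.2):print(z,[onz(a,x*k,y*k,z)[:2].round(3).tolist() for x,y in((578,465),(645,345),(735,550))])
"
```

```text
pos [ 0.5671 -0.1592  0.2425] jaw 2.8 tool down [ 0.01  -0.001 -1.   ] w 0.0518 F [-0.4 -0.  -0.6] q [-0.32  0.2   0.64  1.63 -0.12  1.34  0.38]
d cm [ -0.9  -19.19 -18.66] twist 0.002
bin bottom [ 0.238 -0.46   0.   ]
bin bottom [ 0.227 -0.665  0.   ]
0.1 [[0.217, -0.438], [0.551, -0.432], [0.212, -0.673]]
0.15 [[0.177, -0.446], [0.491, -0.44], [0.172, -0.667]]
0.2 [[0.138, -0.454], [0.431, -0.448], [0.133, -0.66]]
```

Call:
carry_out(
  increments=[
    {"tx": 0, "ty": -3.2, "tz": -3.1, "twist": 0},
    {"tx": 0, "ty": -3.2, "tz": -3.1, "twist": 0},
    {"tx": 0, "ty": -3.2, "tz": -3.1, "twist": 0},
    {"tx": 0, "ty": -3.2, "tz": -3.1, "twist": 0},
    {"tx": 0, "ty": -3.2, "tz": -3.1, "twist": 0},
    {"tx": 0, "ty": -3.2, "tz": -3.1, "twist": 0},
    {"tx": 0, "ty": 0, "tz": 0, "twist": 0},
  ],
  fingers=8.7,
)

```text
time_s: 19.23
tool_pos: [0.3844, -0.3619, 0.2361]
ee_rot: [-0.033, 1.572, 0.033]
ft_force: [0.2, 0.5, -0.1]
width: 0.0868
```

```bash
python3 -c "
from h import *
go(.39,-.33,.25,2.7)
w=snapshot('wrist');np.savez('w5.npz',**w)
a=snapshot('scene')
A=cv2.resize(w['color'],None,fx=1.5625,fy=1.5625,interpolation=2)[:380]
B=cv2.resize(a['color'][180:235,300:400],(400,220),interpolation=2)
b=snapshot('side');C=cv2.resize(b['color'][150:205,205:305],(400,220),interpolation=2)
cv2.imwrite('pics/w5.png',np.vstack([A,np.hstack([B,C])])[:,:,::-1])"
```

```text
pos [ 0.3844 -0.3619  0.2361] jaw 2.39 tool down [-0.002  0.    -1.   ] w 0.0868 F [ 0.2  0.5 -0.1] q [-0.08  0.06  0.83  1.78 -0.05  1.32  0.8 ]
d cm [-1.39  3.16  0.69] twist -0.005
```

View pics/w5.png

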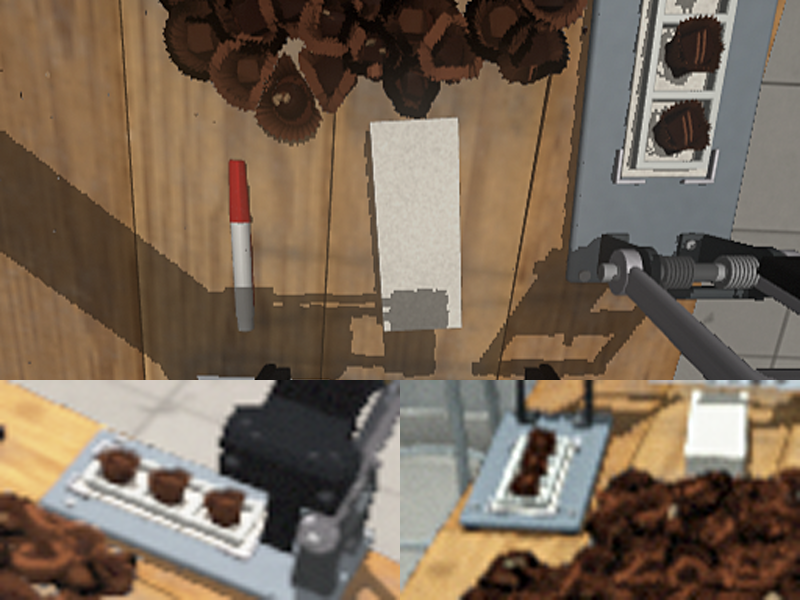

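All three wells hold a praline now, seated in both fixed views. The lid's top face has corners (372,125), (457,118), (461,327) and (385,330). The pen and press base are clear of the jaws.

```bash
python3 -c "
from h import *
w=np.load('w5.npz')
q=np.array([onz(w,x/1.5625,y/1.5625,.033)[:2] for x,y in((372,125),(457,118),(461,327),(385,330))])
print(q.round(4),q.mean(0),[np.linalg.norm(q[i]-q[i-1]).round(4) for i in range(4)],[np.degrees(np.arctan2(*(q[a]-q[b])[::-1])).round(1) for a,b in((3,0),(2,1))])
m=q.mean(0);go(m[0],m[1],.024,2.7)
h=[onz(w,x/1.5625,y/1.5625,.085)[:2].round(4) for x,y in((625,271),(742,268))];print('hinge',h)
"
```

```text
[[ 0.3562 -0.2567]
 [ 0.4143 -0.2498]
 [ 0.4285 -0.4012]
 [ 0.3693 -0.4062]] [ 0.39208979 -0.32846636] [np.float64(0.15), np.float64(0.0585), np.float64(0.152), np.float64(0.0594)] [np.float64(-85.0), np.float64(-84.6)]
pos [ 0.3886 -0.3578  0.2361] jaw 2.88 tool down [-0.001  0.001 -1.   ] w 0.0872 F [ 0.5  0.4 -1.1] q [-0.09  0.06  0.82  1.78 -0.05  1.32  0.8 ]
d cm [21.21  2.89  0.51] twist 0.003
hinge [array([ 0.5237, -0.3407]), array([ 0.5979, -0.3356])]
```

Call:
carry_out(
  increments=[
    {"tx": 4, "ty": 2.89, "tz": 0.51, "twist": -0.04},
    {"tx": 5, "ty": 0, "tz": 0, "twist": 0},
    {"tx": 4, "ty": 0, "tz": 0, "twist": 0},
    {"tx": 0, "ty": 0, "tz": 0, "twist": 0},
    {"tx": 0, "ty": 0, "tz": 0, "twist": 0},
    {"tx": 0, "ty": 0, "tz": 0, "twist": 0},
  ],
)

```text
time_s: 20.12
tool_pos: [0.3934, -0.3305, 0.1088]
ee_rot: [-0.072, 1.567, 0.07]
ft_force: [-0.2, -0.6, 0.2]
width: 0.0868
```

```bash
python3 -c "
from h import *
go(.392,-.3285,.024,5.2)
"
```

```text
pos [ 0.3934 -0.3305  0.1088] jaw 5.15 tool down [ 0.003 -0.001 -1.   ] w 0.0868 F [-0.2 -0.6  0.2] q [-0.08  0.16  0.8   1.97 -0.14  1.06  0.86]
d cm [ 8.48  0.22 -0.15] twist -0.001
```

Call:
carry_out(
  increments=[
    {"tx": 3, "ty": 0.2, "tz": -0.15, "twist": 0},
    {"tx": 3, "ty": 0, "tz": 0, "twist": 0},
    {"tx": 1.5, "ty": 0, "tz": 0, "twist": 0},
    {"tx": 1.1, "ty": 0, "tz": 0, "twist": 0},
    {"tx": 0, "ty": 0, "tz": 0, "twist": 0},
    {"tx": 0, "ty": 0, "tz": 0, "twist": 0},
  ],
)

```text
time_s: 20.88
tool_pos: [0.3909, -0.3285, 0.0217]
ee_rot: [-0.071, 1.568, 0.07]
ft_force: [-0.1, -0.4, 0.1]
width: 0.0868
```

Call:
carry_out(
  increments=[
    {"tx": 0, "ty": 0, "tz": 0, "twist": 0},
    {"tx": 0, "ty": 0, "tz": 0, "twist": 0},
    {"tx": 0, "ty": 0, "tz": 0, "twist": 0},
    {"tx": 0, "ty": 0, "tz": 0, "twist": 0},
    {"tx": 0, "ty": 0, "tz": 0, "twist": 0},
  ],
  fingers=5.0,
  grip_force=12,
)

```text
time_s: 21.5
tool_pos: [0.3904, -0.328, 0.0211]
ee_rot: [-0.07, 1.569, 0.07]
ft_force: [0.1, 1.1, 0.7]
width: 0.0611
```

```bash
python3 -c "
from h import *
go(.567,-.204,.15,2.7)
"
```

```text
pos [ 0.3904 -0.328   0.0211] jaw 5.12 tool down [ 0.  0. -1.] w 0.0611 F [0.1 1.1 0.7] q [-0.02  0.31  0.75  2.04 -0.27  0.89  0.97]
d cm [-12.89  10.78  18.7 ] twist 0.042
```

Call:
carry_out(
  increments=[
    {"tx": -2, "ty": 0, "tz": 0, "twist": 0},
    {"tx": -4, "ty": 0, "tz": 0, "twist": 0},
    {"tx": -4, "ty": 0, "tz": 0, "twist": 0},
    {"tx": -3, "ty": 0, "tz": 0, "twist": 0},
    {"tx": 0, "ty": 1.8, "tz": 3.1, "twist": 0},
    {"tx": 0, "ty": 1.8, "tz": 3.1, "twist": 0},
    {"tx": 0, "ty": 1.8, "tz": 3.1, "twist": 0},
    {"tx": 0, "ty": 1.8, "tz": 3.1, "twist": 0},
    {"tx": 0, "ty": 1.8, "tz": 3.1, "twist": 0},
    {"tx": 0, "ty": 1.8, "tz": 3.1, "twist": 0.042},
    {"tx": 0, "ty": 0, "tz": 0, "twist": 0},
    {"tx": 0, "ty": 0, "tz": 0, "twist": 0},
    {"tx": 0, "ty": 0, "tz": 0, "twist": 0},
  ],
)

```text
time_s: 23.12
tool_pos: [0.5649, -0.2051, 0.151]
ee_rot: [-0.036, 1.571, 0.036]
ft_force: [0.1, 0.1, -0.4]
width: 0.0611
```

```bash
python3 -c "
from h import *
go(.567,-.204,.10,2.7)
w=snapshot('wrist');np.savez('w6.npz',**w);crop(w,0,0,512,384,1.5625,'w6.png')
"
```

```text
pos [ 0.5649 -0.2051  0.151 ] jaw 2.6 tool down [-0. -0. -1.] w 0.0611 F [ 0.1  0.1 -0.4] q [-0.27  0.32  0.69  1.71 -0.22  1.19  0.52]
d cm [5.1  0.1  0.21] twist -0.002
```

View pics/w6.png

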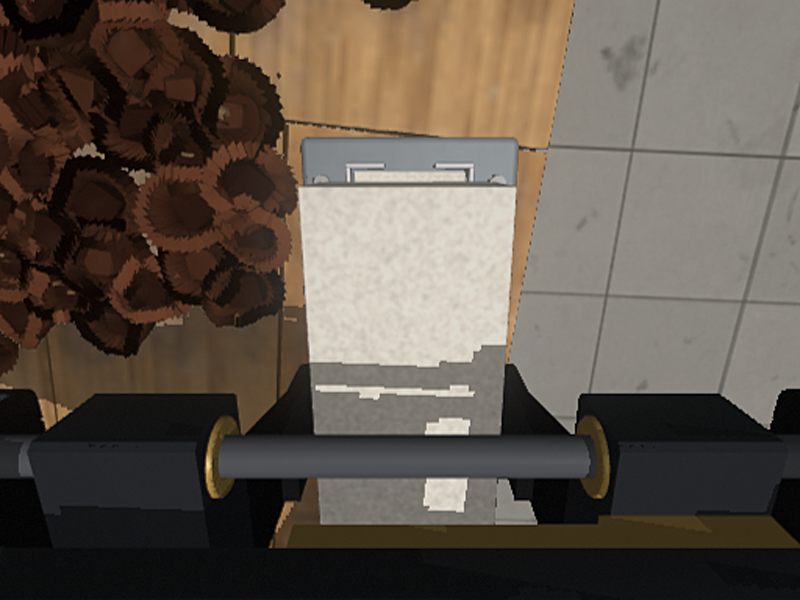

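The held lid's handle-end top edge runs (299,187)-(517,185), square to the jaws. The tray's end corner angles are beyond it at (346,165) and (473,165).

```bash
python3 -c "
from h import *
w=np.load('w6.npz')
q=np.array([onz(w,x/1.5625,y/1.5625,.163) for x,y in((299,187),(517,185))])
s=sense();R=Ro.from_rotvec(s['ee_rot']).as_matrix()
print((q-s['tool_pos'])@R*1000, np.linalg.norm(q[0]-q[1]))
a=np.array([onz(w,x/1.5625,y/1.5625,.022) for x,y in((346,165),(473,165))]);print(a.round(4),(a-s['tool_pos'])@R*1000)
"
```

```text
[[-11.92285623  75.80016877 -29.28325016]
 [-11.92201178  76.34851248  31.21542479]] 0.060501159929748735
[[ 0.5281 -0.1262  0.022 ]
 [ 0.5987 -0.123   0.022 ]] [[129.07747583  80.36292157 -33.34304041]
 [129.07840882  80.37177862  37.31766812]]
```

Call:
carry_out(
  increments=[
    {"tx": 3, "ty": 0.14, "tz": 0.16, "twist": -0.002},
    {"tx": 2.8, "ty": 0, "tz": 0, "twist": 0},
    {"tx": 0, "ty": 0, "tz": 0, "twist": 0},
    {"tx": 0, "ty": 0, "tz": 0, "twist": 0},
    {"tx": 0, "ty": 0, "tz": 0, "twist": 0},
  ],
)

```text
time_s: 23.8
tool_pos: [0.5683, -0.203, 0.0945]
ee_rot: [-0.039, 1.568, 0.038]
ft_force: [0.5, 0.1, -0.3]
width: 0.0608
```

```bash
python3 -c "
from h import *
go(.5665,-.2036,.0401,2.7)
"
```

```text
pos [ 0.5683 -0.203   0.0945] jaw 2.8 tool down [ 0.003 -0.    -1.   ] w 0.0608 F [ 0.5  0.1 -0.3] q [-0.25  0.38  0.67  1.76 -0.27  1.09  0.56]
d cm [ 5.44 -0.05 -0.2 ] twist 0.002
```

Call:
carry_out(
  increments=[
    {"tx": 2, "ty": -0.05, "tz": -0.15, "twist": 0},
    {"tx": 2, "ty": 0, "tz": 0, "twist": 0},
    {"tx": 0, "ty": 0, "tz": 0, "twist": 0},
    {"tx": 0, "ty": 0, "tz": 0, "twist": 0},
    {"tx": 0, "ty": 0, "tz": 0, "twist": 0},
  ],
)

```text
time_s: 24.42
tool_pos: [0.5665, -0.2032, 0.0534]
ee_rot: [-0.039, 1.569, 0.038]
ft_force: [0.5, 0.8, 0.7]
width: 0.0611
```

```bash
python3 -c "
from h import *
go(.5665,-.2036,.0401,2.7)
"
```

```text
pos [ 0.5665 -0.2032  0.0534] jaw 2.82 tool down [ 0.001 -0.    -1.   ] w 0.0611 F [0.5 0.8 0.7] q [-0.23  0.43  0.65  1.79 -0.3   1.02  0.58]
d cm [ 1.33 -0.04  0.  ] twist 0.002
```

Call:
carry_out(
  increments=[
    {"tx": 0.5, "ty": -0.04, "tz": 0, "twist": 0},
    {"tx": 0.4, "ty": 0, "tz": 0, "twist": 0},
    {"tx": 0.4, "ty": 0, "tz": 0, "twist": 0},
    {"tx": 0.2, "ty": 0, "tz": 0, "twist": 0},
    {"tx": 0, "ty": 0, "tz": 0, "twist": 0},
    {"tx": 0, "ty": 0, "tz": 0, "twist": 0},
  ],
)

```text
time_s: 25.18
tool_pos: [0.566, -0.2034, 0.0395]
ee_rot: [-0.038, 1.571, 0.04]
ft_force: [-4.0, 1.6, 11.9]
width: 0.061
```

The lid stopped with 12 N at rim height 18.4 mm, where 19 was expected, so it is seated. Next: release, rise and measure the handle.

Call:
carry_out(
  increments=[
    {"tx": -0.1, "ty": 0, "tz": 0, "twist": 0},
    {"tx": 0, "ty": 0, "tz": 0, "twist": 0},
    {"tx": 0, "ty": 0, "tz": 0, "twist": 0},
    {"tx": 0, "ty": 0, "tz": 0, "twist": 0},
    {"tx": -2, "ty": 0, "tz": 0, "twist": 0},
    {"tx": -4, "ty": 0, "tz": 0, "twist": 0},
    {"tx": -5, "ty": 0, "tz": 0, "twist": 0},
    {"tx": -5, "ty": 0, "tz": 0, "twist": 0},
    {"tx": -5, "ty": 0, "tz": 0, "twist": 0},
    {"tx": -5, "ty": 0, "tz": 0, "twist": 0},
    {"tx": -5, "ty": 0, "tz": 0, "twist": 0},
    {"tx": -5, "ty": 0, "tz": 0, "twist": 0},
    {"tx": -2, "ty": 0, "tz": 0, "twist": 0},
    {"tx": 0, "ty": 0, "tz": 0, "twist": 0},
    {"tx": 0, "ty": 0, "tz": 0, "twist": 0},
  ],
  fingers=8.7,
)

```text
time_s: 27.05
tool_pos: [0.5655, -0.2033, 0.4183]
ee_rot: [-0.038, 1.571, 0.039]
ft_force: [-0.1, 0.0, -0.9]
width: 0.0869
```

```bash
python3 -c "
from h import *
go(.575,-.381,.331,-87.3)
a=snapshot('scene');b=snapshot('side')
A=cv2.resize(a['color'][130:250,300:460],(800,600),interpolation=2)[:, :]
A=cv2.resize(a['color'][130:240,320:440],(480,440),interpolation=2)
B=cv2.resize(b['color'][75:185,215:295],(320,440),interpolation=2)
cv2.imwrite('pics/h.png',np.hstack([A,B])[:,:,::-1])
for X in((.575,-.381,.331),(.573,-.338,.085)):print((px(a,X)-[320,130])*4,(px(b,X)-[215,75])*4+[480,0])
"
```

```text
pos [ 0.5655 -0.2033  0.4183] jaw 2.81 tool down [-0.001  0.001 -1.   ] w 0.0869 F [-0.1  0.  -0.9] q [-0.28  0.23  0.74  1.27 -0.15  1.7   0.47]
d cm [  8.72 -17.8    0.09] twist 1.573
[390.20288695  66.37309349] [588.62228276  49.16028035]
[258.61742988 314.34924865] [589.31060758 283.06972831]
```

View pics/h.png

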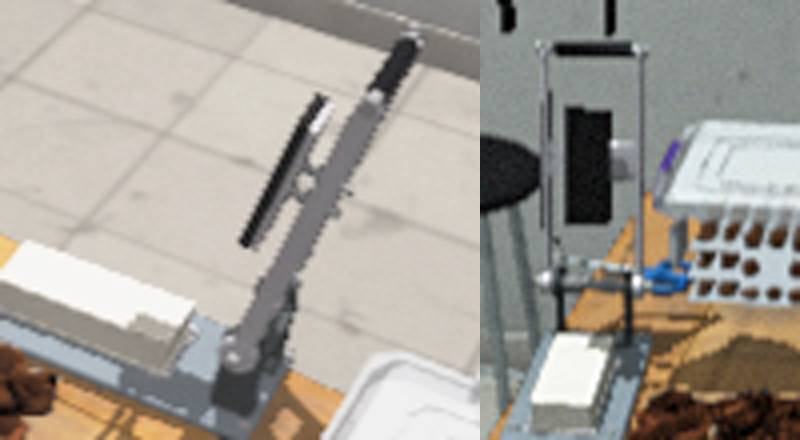

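The lid sits level on the tray in both views. The handle bar mid is at (395,66) in the left (scene) panel and (595,48) in the right (side) panel, within about 6 enlarged px of my prediction.

```bash
python3 -c "
from h import *
a=snapshot('scene');b=snapshot('side')
P=lambda d:d['mtx']@np.c_[d['R'],d['t']]
def tri(p,q):
    X=cv2.triangulatePoints(P(a),P(b),np.array([320+p[0]/4,130+p[1]/4]),np.array([215+(q[0]-480)/4,75+q[1]/4])).ravel();return (X[:3]/X[3])
h=tri((395,66),(595,48));print(h.round(4))
print('lid top corners',[onz(a,320+x/4,130+y/4,.052)[:2].round(3).tolist() for x,y in((22,242),(195,303),(160,355))])
go(h[0],h[1],h[2]+.005,-87.3)
"
```

```text
[ 0.5698 -0.3845  0.3329]
lid top corners [[0.583, -0.126], [0.596, -0.281], [0.52, -0.284]]
pos [ 0.5657 -0.2031  0.4179] jaw 2.83 tool down [-0.002  0.001 -1.   ] w 0.0871 F [-0.4 -0.2 -0.4] q [-0.28  0.23  0.74  1.27 -0.15  1.7   0.47]
d cm [  7.99 -18.14  -0.47] twist 1.573
```

Call:
carry_out(
  increments=[
    {"tx": 0, "ty": 0, "tz": 0, "twist": 0.175},
    {"tx": 0, "ty": 0, "tz": 0, "twist": 0.175},
    {"tx": 0, "ty": 0, "tz": 0, "twist": 0.175},
    {"tx": 0, "ty": 0, "tz": 0, "twist": 0.175},
    {"tx": 0, "ty": 0, "tz": 0, "twist": 0.175},
    {"tx": 0, "ty": 0, "tz": 0, "twist": 0.175},
    {"tx": 0, "ty": 0, "tz": 0, "twist": 0.175},
    {"tx": 0, "ty": 0, "tz": 0, "twist": 0.175},
    {"tx": 0, "ty": 0, "tz": 0, "twist": 0.173},
    {"tx": 0, "ty": 0, "tz": 3.6, "twist": 0},
    {"tx": 0, "ty": 0, "tz": 3.6, "twist": 0},
    {"tx": 0, "ty": 0, "tz": 3.6, "twist": 0},
    {"tx": 0, "ty": 0, "tz": 3.6, "twist": 0},
    {"tx": 0, "ty": -0.2, "tz": 3.6, "twist": 0},
    {"tx": 0, "ty": 0, "tz": 0, "twist": 0},
    {"tx": 0, "ty": 0, "tz": 0, "twist": 0},
    {"tx": 0, "ty": 0, "tz": 0, "twist": 0},
  ],
  fingers=5.0,
)

```text
time_s: 29.38
tool_pos: [0.5732, -0.3817, 0.419]
ee_rot: [1.174, 1.232, -1.172]
ft_force: [0.3, -0.1, 0.1]
width: 0.0499
```

```bash
python3 -c "
from h import *
go(.572,-.383,.326,-87.3)
"
```

```text
pos [ 0.5732 -0.3817  0.419 ] jaw -87.17 tool down [ 0.     0.001 -1.   ] w 0.0499 F [ 0.3 -0.1  0.1] q [ 0.01  0.52  0.95  1.01 -0.42  1.79 -0.73]
d cm [ 9.3  -0.14  0.13] twist 0.002
```

Call:
carry_out(
  increments=[
    {"tx": 3, "ty": -0.1, "tz": 0.13, "twist": 0},
    {"tx": 3, "ty": 0, "tz": 0, "twist": 0},
    {"tx": 2, "ty": 0, "tz": 0, "twist": 0},
    {"tx": 1.3, "ty": 0, "tz": 0, "twist": 0},
    {"tx": 0, "ty": 0, "tz": 0, "twist": 0},
    {"tx": 0, "ty": 0, "tz": 0, "twist": 0},
  ],
)

```text
time_s: 30.12
tool_pos: [0.5719, -0.3846, 0.3271]
ee_rot: [1.174, 1.23, -1.173]
ft_force: [-0.1, -0.4, 0.1]
width: 0.0501
```

Call:
carry_out(
  increments=[
    {"tx": 0, "ty": 0, "tz": 0, "twist": 0},
    {"tx": 0, "ty": 0, "tz": 0, "twist": 0},
    {"tx": 0, "ty": 0, "tz": 0, "twist": 0},
    {"tx": 0, "ty": 0, "tz": 0, "twist": 0},
    {"tx": 0, "ty": 0, "tz": 0, "twist": 0},
    {"tx": 0, "ty": 0, "tz": 0, "twist": 0},
  ],
  fingers=0.8,
  grip_force=25,
)

```text
time_s: 30.88
tool_pos: [0.5715, -0.3843, 0.3259]
ee_rot: [1.175, 1.232, -1.174]
ft_force: [-0.8, 1.5, 0.0]
width: 0.0153
```

```bash
python3 -c "
from h import *
go(.572,-.383,.326,-87.3)
t=np.linspace(1.745,0,19);x=.25*np.cos(t);z=.25*np.sin(t)
for a,b,c in zip(t[1:],np.diff(x)*100,np.diff(z)*100):print(round(a,3),'tz',round(-b,2),'tx',round(-c,2))
"
```

```text
pos [ 0.5715 -0.3843  0.3259] jaw -87.29 tool down [-0.     0.001 -1.   ] w 0.0153 F [-0.8  1.5  0. ] q [-0.05  0.51  0.95  1.22 -0.41  1.61 -0.71]
d cm [-0.01  0.05 -0.13] twist 0.0
1.648 tz -2.4 tx -0.3
1.551 tz -2.42 tx -0.07
1.454 tz -2.42 tx 0.16
1.357 tz -2.39 tx 0.4
1.26 tz -2.34 tx 0.63
1.163 tz -2.27 tx 0.85
1.066 tz -2.18 tx 1.07
0.969 tz -2.06 tx 1.27
0.872 tz -1.93 tx 1.47
0.776 tz -1.78 tx 1.65
0.679 tz -1.61 tx 1.81
0.582 tz -1.43 tx 1.96
0.485 tz -1.23 tx 2.09
0.388 tz -1.02 tx 2.2
0.291 tz -0.81 tx 2.28
0.194 tz -0.58 tx 2.35
0.097 tz -0.35 tx 2.4
0.0 tz -0.12 tx 2.42
```

Bar gripped (15.3 mm). I'll follow the arc in parts.

Call:
carry_out(
  increments=[
    {"tx": -0.3, "ty": 0, "tz": -2.4, "twist": 0},
    {"tx": -0.07, "ty": 0, "tz": -2.42, "twist": 0},
    {"tx": 0.16, "ty": 0, "tz": -2.42, "twist": 0},
    {"tx": 0.4, "ty": 0, "tz": -2.39, "twist": 0},
    {"tx": 0.63, "ty": 0, "tz": -2.34, "twist": 0},
    {"tx": 0.85, "ty": 0, "tz": -2.27, "twist": 0},
    {"tx": 0, "ty": 0, "tz": 0, "twist": 0},
    {"tx": 0, "ty": 0, "tz": 0, "twist": 0},
  ],
)

```text
time_s: 31.88
tool_pos: [0.5656, -0.2432, 0.3103]
ee_rot: [1.175, 1.228, -1.173]
ft_force: [1.8, 0.4, 4.5]
width: 0.015
```

```bash
cat >> h.py <<'E'
def arc(th,n=0):
    s=sense();p=s["tool_pos"];u=np.array([.047,-.999]);h=np.array([.5715,-.3843])-.0433*u   # hinge from first grasp
    r=(p[:2]-h)@u; z=p[2]+.005-.085
    print("lat",((p[:2]-h)@[.999,.047]).round(4),"radius",np.hypot(r,z).round(4),"theta",np.arctan2(z,-r).round(4))
    go(*(h-.25*np.cos(th)*u),.08+.25*np.sin(th),-87.3)
E
python3 -c "
from h import *
arc(1.163)"
```

```text
lat 0.0007 radius 0.2503 theta 1.1689
pos [ 0.5656 -0.2432  0.3103] jaw -87.32 tool down [ 0.003 -0.001 -1.   ] w 0.015 F [1.8 0.4 4.5] q [-0.4   0.31  0.98  1.46 -0.26  1.51 -0.95]
d cm [ 0.08 -0.07 -0.13] twist -0.0
```

Call:
carry_out(
  increments=[
    {"tx": 1.07, "ty": 0, "tz": -2.18, "twist": 0},
    {"tx": 1.27, "ty": 0, "tz": -2.06, "twist": 0},
    {"tx": 1.47, "ty": 0, "tz": -1.93, "twist": 0},
    {"tx": 1.65, "ty": 0, "tz": -1.78, "twist": 0},
    {"tx": 1.81, "ty": 0, "tz": -1.61, "twist": 0},
    {"tx": 1.96, "ty": 0, "tz": -1.43, "twist": 0},
    {"tx": 2.09, "ty": 0, "tz": -1.23, "twist": 0},
    {"tx": 2.2, "ty": 0, "tz": -1.02, "twist": 0},
    {"tx": 0, "ty": 0, "tz": 0, "twist": 0},
    {"tx": 0, "ty": 0, "tz": 0, "twist": 0},
  ],
)

```text
time_s: 33.12
tool_pos: [0.5598, -0.1113, 0.175]
ee_rot: [1.176, 1.228, -1.174]
ft_force: [3.9, 0.1, 2.5]
width: 0.0145
```

```bash
python3 -c "
from h import *
arc(.15)"
```

```text
lat 0.0011 radius 0.2488 theta 0.3918
pos [ 0.5598 -0.1113  0.175 ] jaw -87.38 tool down [ 0.003 -0.001 -1.   ] w 0.0145 F [3.9 0.1 2.5] q [-0.64  0.26  0.92  1.76 -0.22  1.22 -1.19]
d cm [ 5.76 -0.13 -1.74] twist -0.001
```

Call:
carry_out(
  increments=[
    {"tx": 0, "ty": -0.1, "tz": 0, "twist": 0},
    {"tx": 0, "ty": 0, "tz": 0, "twist": 0},
    {"tx": 1.15, "ty": 0, "tz": -0.45, "twist": 0},
    {"tx": 1.15, "ty": 0, "tz": -0.4, "twist": 0},
    {"tx": 1.15, "ty": 0, "tz": -0.35, "twist": 0},
    {"tx": 1.15, "ty": 0, "tz": -0.3, "twist": 0},
    {"tx": 1.15, "ty": 0, "tz": -0.24, "twist": 0},
    {"tx": 0, "ty": 0, "tz": 0, "twist": 0},
    {"tx": 0, "ty": 0, "tz": 0, "twist": 0},
  ],
  grip_force=40,
)

```text
time_s: 34.25
tool_pos: [0.559, -0.0942, 0.1176]
ee_rot: [1.176, 1.225, -1.172]
ft_force: [6.7, -1.1, 2.6]
width: 0.0136
```

```bash
python3 -c "
from h import *
arc(0)"
```

```text
lat 0.0012 radius 0.2499 theta 0.151
pos [ 0.559  -0.0942  0.1176] jaw -87.36 tool down [ 0.005 -0.002 -1.   ] w 0.0136 F [ 6.7 -1.1  2.6] q [-0.64  0.32  0.89  1.84 -0.27  1.11 -1.18]
d cm [ 3.76 -0.13 -0.31] twist -0.001
```

Call:
carry_out(
  increments=[
    {"tx": 0.8, "ty": 0.1, "tz": -0.1, "twist": 0},
    {"tx": 0.8, "ty": 0.1, "tz": -0.1, "twist": 0},
    {"tx": 0.8, "ty": 0, "tz": -0.05, "twist": 0},
    {"tx": 0.8, "ty": 0, "tz": -0.03, "twist": 0},
    {"tx": 0.5, "ty": 0, "tz": 0, "twist": 0},
    {"tx": 0, "ty": 0, "tz": 0, "twist": 0},
    {"tx": 0, "ty": 0, "tz": 0, "twist": 0},
    {"tx": 0, "ty": 0, "tz": 0, "twist": 0},
  ],
)

```text
time_s: 35.25
tool_pos: [0.5589, -0.0902, 0.0799]
ee_rot: [1.175, 1.231, -1.174]
ft_force: [2.1, -2.7, 8.5]
width: 0.0138
```

```bash
python3 -c "
from h import *
arc(0)
a=snapshot('scene');b=snapshot('side')
A=cv2.resize(a['color'][170:270,300:420],(480,400),interpolation=2)
B=cv2.resize(b['color'][110:210,215:295],(320,400),interpolation=2)
cv2.imwrite('pics/end.png',np.hstack([A,B])[:,:,::-1]);np.savez('endA.npz',**a);np.savez('endB.npz',**b)
"
```

```text
lat 0.0012 radius 0.2511 theta -0.0004
pos [ 0.5589 -0.0902  0.0799] jaw -87.33 tool down [ 0.  0. -1.] w 0.0138 F [ 2.1 -2.7  8.5] q [-0.61  0.37  0.86  1.87 -0.32  1.05 -1.15]
d cm [-0.01 -0.12  0.1 ] twist -0.0
```

```bash
python3 -c "
from h import *
a=np.load('endA.npz');b=np.load('endB.npz')
u=np.array([.047,-.999]);l=np.array([.999,.047]);h=np.array([.5715,-.3843])-.0433*u
for s in(-.056,.056):
  for th in(0,.03):
    for r in(0,.25):
      p=h-r*np.cos(th)*u+s*l;X=[*p,.085+r*np.sin(th)]
      print(s,th,r,((px(a,X)-[300,170])*4).round(1),((px(b,X)-[215,110])*4+[480,0]).round(1))
"
```

```text
-0.056 0 0 [316.2 198.9] [644.2 144.3]
-0.056 0 0.25 [25.  86.4] [609.8 251.7]
-0.056 0.03 0 [316.2 198.9] [644.2 144.3]
-0.056 0.03 0.25 [25.8 79.4] [609.6 244.8]
0.056 0 0 [363.6 119.9] [542.2 140. ]
0.056 0 0.25 [84.4 19.3] [496.1 246.1]
0.056 0.03 0 [363.6 119.9] [542.2 140. ]
0.056 0.03 0.25 [85.3 12.4] [495.7 239.2]
```

View pics/end.png

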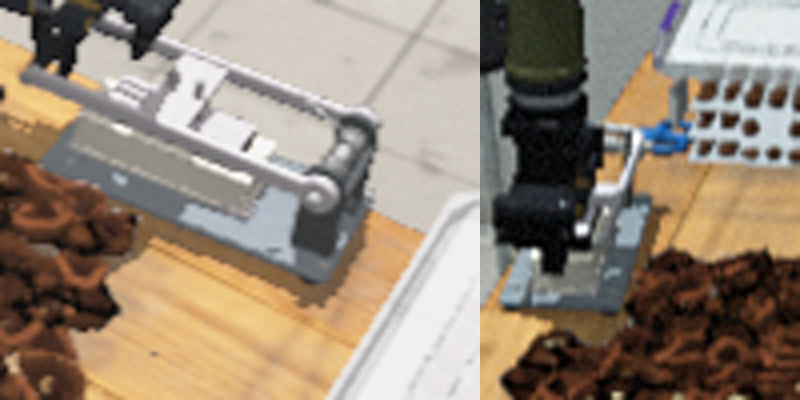

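The last picture shows the arms nearly level over the seated lid, with the fixture between them. The near hinge bolt is at (317,191) and the arm's handle end at (30,73). Relative to prediction, that and the 8.5 N force both say the bar is about 5 mm high (θ≈+0.02), so I'll push down 5 mm more.

Call:
carry_out(
  increments=[
    {"tx": 0.25, "ty": 0, "tz": 0.05, "twist": 0},
    {"tx": 0.25, "ty": 0, "tz": 0, "twist": 0},
    {"tx": 0, "ty": 0, "tz": 0, "twist": 0},
    {"tx": 0, "ty": 0, "tz": 0, "twist": 0},
    {"tx": 0, "ty": 0, "tz": 0, "twist": 0},
    {"tx": 0, "ty": 0, "tz": 0, "twist": 0},
  ],
)

```text
time_s: 36.1
tool_pos: [0.5589, -0.0901, 0.075]
ee_rot: [1.176, 1.232, -1.174]
ft_force: [1.9, -0.0, 9.1]
width: 0.0134
```

```bash
cat > f.py <<'E'
from h import *
arc(0)
F=[]
for i in range(6):
    a=snapshot('scene');F.append(sense()['ft_force'])
print("F mean",np.mean(F,0).round(2))
A=np.load('endA.npz')
# vertical image shift of the handle-side arm vs last picture, by template (4x = crop coords)
for n,(x,y,w,h) in {'armL':(307,188,30,16),'hinge':(370,210,26,18)}.items():
    g=lambda d:cv2.resize(cv2.cvtColor(np.ascontiguousarray(d['color']),cv2.COLOR_RGB2GRAY),None,fx=4,fy=4,interpolation=2)
    t=g(A)[y*4:(y+h)*4,x*4:(x+w)*4];s=g(a)[(y-5)*4:(y+h+5)*4,(x-5)*4:(x+w+5)*4]
    m=cv2.matchTemplate(s,t,5);_,v,_,l=cv2.minMaxLoc(m);print(n,'shift 4x px',np.array(l)-20,round(v,3))
E
python3 f.py
```

```text
lat 0.0012 radius 0.2512 theta -0.0201
pos [ 0.5589 -0.0901  0.075 ] jaw -87.31 tool down [ 0.     0.001 -1.   ] w 0.0134 F [ 1.9 -0.   9.1] q [-0.61  0.38  0.86  1.87 -0.33  1.04 -1.14]
d cm [-0.5  -0.12  0.11] twist -0.0
F mean [ 2.02 -0.31  9.03]
armL shift 4x px [-1  2] 0.928
hinge shift 4x px [0 0] 0.997
```

Call:
carry_out(
  increments=[
    {"tx": 0, "ty": 0, "tz": 0, "twist": 0},
    {"tx": 0, "ty": 0, "tz": 0, "twist": 0},
    {"tx": 0.2, "ty": 0, "tz": 0, "twist": 0},
    {"tx": 0.2, "ty": 0, "tz": 0, "twist": 0},
    {"tx": 0, "ty": 0, "tz": 0, "twist": 0},
    {"tx": 0, "ty": 0, "tz": 0, "twist": 0},
    {"tx": 0, "ty": 0, "tz": 0, "twist": 0},
    {"tx": 0, "ty": 0, "tz": 0, "twist": 0},
  ],
  grip_force=60,
)

```text
time_s: 37.4
tool_pos: [0.5589, -0.0901, 0.0713]
ee_rot: [1.175, 1.232, -1.174]
ft_force: [0.7, -0.1, 13.0]
width: 0.013
```

```bash
python3 f.py
```

```text
lat 0.0012 radius 0.2514 theta -0.0345
pos [ 0.5589 -0.0901  0.0713] jaw -87.3 tool down [ 0.     0.001 -1.   ] w 0.013 F [ 0.7 -0.1 13. ] q [-0.61  0.38  0.86  1.87 -0.33  1.04 -1.14]
d cm [-0.87 -0.12  0.11] twist -0.0
F mean [ 0.87  0.23 12.1 ]
armL shift 4x px [-1  4] 0.873
hinge shift 4x px [0 0] 0.997
```

Call:
carry_out(
  increments=[
    {"tx": 0, "ty": 0, "tz": 0, "twist": 0},
    {"tx": 0, "ty": 0, "tz": 0, "twist": 0},
    {"tx": 0, "ty": 0, "tz": 0, "twist": 0},
    {"tx": 0, "ty": 0, "tz": 0, "twist": 0},
    {"tx": 0, "ty": 0, "tz": 0, "twist": 0},
    {"tx": 0, "ty": 0, "tz": 0, "twist": 0},
    {"tx": 0, "ty": 0, "tz": 0, "twist": 0},
    {"tx": 0, "ty": 0, "tz": 0, "twist": 0},
  ],
)

```text
time_s: 38.7
tool_pos: [0.5589, -0.0901, 0.0714]
ee_rot: [1.176, 1.232, -1.174]
ft_force: [-0.2, -0.4, 12.9]
width: 0.0127
```

```bash
cat f.py - >g.py <<'E'
for n,d in(('prev',A),('now',a)):
    g=cv2.resize(cv2.cvtColor(np.ascontiguousarray(d['color'][170:270,300:420]),cv2.COLOR_RGB2GRAY),None,fx=4,fy=4,interpolation=2)
    L=cv2.createLineSegmentDetector().detect(g)[0][:,0]
    for l in L:
        if np.hypot(l[0]-l[2],l[1]-l[3])>70: 
            k=(l[3]-l[1])/(l[2]-l[0]+1e-9)
            if .28<k<.55: print(n,l.round(0),round(float(k),4))
E
python3 g.py
```

```text
lat 0.0012 radius 0.2513 theta -0.0344
pos [ 0.5589 -0.0901  0.0714] jaw -87.3 tool down [ 0.     0.001 -1.   ] w 0.0127 F [-0.2 -0.4 12.9] q [-0.61  0.38  0.86  1.87 -0.33  1.04 -1.14]
d cm [-0.86 -0.12  0.11] twist -0.0
F mean [ 0.38  0.15 12.69]
armL shift 4x px [-1  4] 0.873
hinge shift 4x px [0 0] 0.996
prev [238. 173. 153. 137.] 0.4205
prev [155. 122. 303. 184.] 0.4159
prev [228.  68. 308.  99.] 0.3906
prev [174. 217. 266. 255.] 0.4039
prev [129. 171. 199. 199.] 0.409
prev [248. 297. 162. 254.] 0.4998
now [218. 166. 124. 129.] 0.3846
now [224.  70. 303.  99.] 0.3694
now [143. 122. 302. 184.] 0.389
now [249. 298. 162. 254.] 0.498
```

The arm edges now have slope 0.387 (near) and 0.369 (far), against 0.386 and 0.360 predicted for level. The force is steady at 12.7 N, inside the 10-13 N band, so I'm handing in.

```bash
python3 -c "
from h import *
s=sense();print(s['time_s'],s['tool_pos'].round(4),s['ft_force'].round(1));print(close_job())"
```

```text
39.0 [ 0.5589 -0.0901  0.0714] [ 1.  -0.2 12.8]
the job is handed in; nothing more can be done
None
```

The box is packed, lidded and pressed, and I handed the job in at 39.0 s of the 72 s while still holding the handle down with a 60 N grip. No verdict was given.

- **Pralines:** both went into the two empty wells. Two fixed cameras showed all three pralines seated before the lid went on.
- **Lid:** it stopped with 12 N of contact at a rim height of 18.4 mm, where 19 mm is fully down. It also sat flat in the scene and side pictures before pressing. I had no view of the flange contact itself.
- **Press arms:** level to within about 0.01 rad. The near arm's edge slope in the image was 0.387 (level is 0.386); the far arm's was 0.369 (level is 0.360). The force at the handle held at about 12.7 N, within the stated 10–13 N.

**A check that disagreed:** computed from the hand position alone, the arm angle comes out at −0.034 rad. The bar slid roughly 8 mm deeper into the fingers during the push, so I went by the image and the force instead. During the final one-second hold the hand position stayed put and the finger opening crept by only 0.3 mm.

I never touched the spool or the pen.

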